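# Try a brass union in the clamping jig

### The job

Try the brass union (the fitting with the eight-sided middle and two round ends) in the clamping jig: lay it across the two V saddles with its eight-sided middle between them, swing the toggle clamp's arm over until it holds the union down, and let go so that it stays clamped by itself for two seconds. Then swing the arm all the way back to its open stop and leave the union lying in the saddles, ready to be lifted out; leave the other things on the bench where they are.

Things in the scene. Friction and masses are not known exactly. Their poses are not given: they have to be found in the camera images.
- union: brass pipe union, 78 mm long, about 0.3 kg: eight-sided middle 30 mm long, 36 mm across flats (39 over corners), and a round end 24 mm in diameter, 24 mm long on either side. Origin at its centre, x along its length (same either way round). It starts on the bench on one flat, so the origin is 18 mm up and two flats stand upright, to be gripped across y.
- jig: clamping jig fixed to the bench: steel base plate 130 (x) by 200 (y) by 12 mm thick, from y = -63 to +137 mm. Origin on the bench straight below the clamp's hinge, z up. The hinge runs along x at y = 0, z = 86 mm between two upright cheeks (102 mm tall, y -17 to +17, x -19 to +19 mm). The saddles stand round y = +85 mm.
- clamp (a joint): angle of the toggle clamp's arm: 0 = open on its stop, leaning to jig -y, 30 degrees above level; it swings up over the hinge to jig +y; about 2.6 = level, rubber pad on a union home in the saddles; 2.69 = stop with nothing under it. Sprung over centre: balances near 1.3, below it pushes itself to 0, above it shut, at some 2 rad/s if left alone; at either end about 4 to 6 N at the grip move it.
- clamp_grip (a point): middle of the arm's grip: black round sleeve, 16 mm in diameter, standing out sideways from the arm's end, parallel to the hinge (jig x -20 to -86 mm, this point -55). It is 150 mm from the hinge: at joint angle q at jig y = -150 cos(q + 0.524), z = 86 + 150 sin(q + 0.524) mm. It rolls in a gripper that keeps its direction. The arm is an 18 mm square bar (x -9 to 9); its pad is 85 mm from the hinge.
- clamp_hinge (a point): point on the clamp's hinge line level with the middle of the grip: jig x = -55, y = 0, z = 86 mm
- tee: bystander: white plastic pipe tee, 88 by 67 mm and 42 mm high, origin under the middle of its run
- plug: bystander: brass plug, 34 mm round foot with a 16 mm square head, 32 mm high, origin under its centre
- jar: bystander: white jar, 68 mm in diameter and 100 mm high, origin under its centre
- wrench: bystander: steel wrench, 200 mm long, lying left of the jig, origin on its underside
- nest (a point): where the centre of a union lying home in the saddles is: jig x 0, y 85, z 42 mm (axes as the jig's); its length lies along x. The two 90-degree V saddles are 12 mm thick in x, centred at x = -25 and +25 mm; the 38 mm gap between them takes the eight-sided middle with 4 mm play either way. Their tops lie 47 mm up, the V 44 mm wide there; below the nest's centre are 30 mm to the plate.
There are look-alikes about, which are no part of the job. Of the things like the union, leave any that is white; of the rest the larger one is meant.

How it is judged:
By the outcome, as a careful person would: the job done as asked, in the order asked, and still so for the second after the job is handed in, with the robot touching nothing.
It also fails if it takes over 72 s, if anything falls off the work surface, if the arm or the gripper's body presses on something with over 40 N, if the wrist force passes 120 N, or if a joint passes its speed limit or range.

### The arm

A 7-joint arm with a two-finger parallel gripper is mounted at the origin on the work surface. World frame = base frame: x ahead of the robot, y to its left, z up, the work surface at z = 0. Lengths are in m, angles in rad, forces in N, time in s.
With the tool pointing down it reaches from about 0.4 to 0.9 m from the base axis. Payload 5.5 kg.
Tool frame: the origin (TCP) lies midway between the tips of the shut fingers; the grasp point (between the pads) lies 19 mm behind it (manip.grip_depth is the distance from the TCP to the grasp point, in m); z points along the fingers, y is the line along which they close (so a half turn about z gives the same grasp; the last joint's range is limited). The gripper opens to 92 mm and grips with 3 to 60 N. Pads are 19 mm wide; open, the fingers measure 130 mm over their backs; the gripper's body (75 mm by 190 mm) begins 47 mm behind the grasp point.
Start: joints at [1.365, 0.501, -0.427, 1.55, 0.221, 1.138, -0.21], TCP at [0.294, -0.58, 0.227] pointing down, gripper open.
Joint ranges: [-2.88, 2.88], [-0.31, 2.03], [-1.54, 1.56], [0.2, 2.42], [-1.41, 4.55], [0.19, 2.02], [-2.57, 2.57]. Speed limits (rad/s): [2.57, 2.57, 3.14, 3.14, 3.14, 3.14, 3.14].

### API

Orientations are given as a unit quaternion [x, y, z, w].
In Python, from bench import manip, effector, viewer gives the robot as it stands. Calls block until the motion is done:
- manip.move_pose(position, orientation): joint-space move of the TCP to a pose.
- manip.servo_line(position, ori=None, vel=0.15): straight line of the TCP; ori=None keeps the orientation; vel is the mean speed in m/s.
- manip.movej(angles): joint-space move.
- effector.open_jaws() and effector.close(f_grip=None): open the fingers fully, or close them until they stop; f_grip is the grip in N (None keeps the last).
- manip.sleep(seconds).
- manip.solve_ik(position, orientation): joint angles nearest the present ones, or None.
- viewer.get_image(name): name is "scene" or "side" or "wrist"; returns the picture (400x640x3 uint8, red, green, blue); there is no depth.
- viewer.get_calibration(name): a dict with "vfov" (degrees; the focal length in pixels is half the picture's height over the tangent of half this angle, whatever the lens; pixels are square), "cx", "cy" (the principal point, pixels), "eye" and "attitude" of the camera in the world. Camera axes: x right, y down, z forward; pixel columns grow to the right and rows downward; lengths in m; the calibration is good to about 2 mm. A picture is of the moment at which its call begins: read the wrist's pose just before it. get_calibration takes no time and is no camera call; for the wrist camera it gives the pose at the moment of the call.
A pose or a line that the arm cannot do raises manip.PlanningError and nothing moves.
- manip.hand_in(): hands the job in; it is judged then, once.
Readings, each from a call of its own:
- manip.current_clock(): time.
- manip.current_q(): joint angles.
- manip.current_joint_velocities(): joint speeds.
- manip.current_tau(): joint torques, N m.
- manip.current_tool_pos(): TCP position.
- manip.current_tcp_rot(): TCP orientation.
- manip.current_force(): force on the tool from outside, world axes, zero at the start.
- manip.current_wrist_torque(): the same for the moment, N m.
- manip.current_finger_gap(): finger opening in m.
- manip.current_gripper_force(): force on a finger pad.
Only numpy, scipy, OpenCV 4.12 (cv2) and the standard library are available. Lean on these libraries where they do the work, as an engineer would, in place of code of your own. Each camera call takes 0.05 s, during which the arm holds its last target. There are 200 camera calls.

## Working session

There is one attempt and no reset: what is moved stays moved. The work goes in short steps, each a Python script; the robot and the scene stay as the last script left them, time stands still between calls to the robot, and variables do not carry over. Pictures are saved under pics/ and viewed, at most 10 in all, crops included, and the job is handed in when it is done.

```bash
ls; mkdir -p pics; python3 - <<'E'
from bench import manip, effector, viewer
import cv2
for n in ["scene","side"]:
    im=viewer.get_image(n); cv2.imwrite(f"pics/{n}0.png",im[:,:,::-1]); print(n,viewer.get_calibration(n))
print(manip.current_clock(),manip.current_tcp_rot(),manip.grip_depth, viewer.get_calibration("wrist"))
E
```

```text
pics
scene {'vfov': 52.640471455289095, 'cx': 320.1610729648204, 'cy': 203.94336013007367, 'eye': array([ 1.37376992, -0.01249371,  0.86596149]), 'attitude': array([ 0.66865439,  0.63654955, -0.26738658, -0.27606231])}
side {'vfov': 44.74700414043004, 'cx': 319.9593761186307, 'cy': 201.28035419439783, 'eye': array([-0.13761742,  0.70522456,  0.92002924]), 'attitude': array([-0.36250138,  0.82765095, -0.39212557,  0.17269684])}
0.1 [ 9.72647498e-01  2.32284540e-01 -1.73872760e-04 -8.40971871e-04] 0.0188 {'vfov': 64.3013391807173, 'cx': 313.7754287770201, 'cy': 197.4734028905122, 'eye': array([ 0.35772073, -0.5477309 ,  0.38334357]), 'attitude': array([ 0.84427742, -0.51884766, -0.07103214,  0.11378568])}
```

View pics/scene0.png

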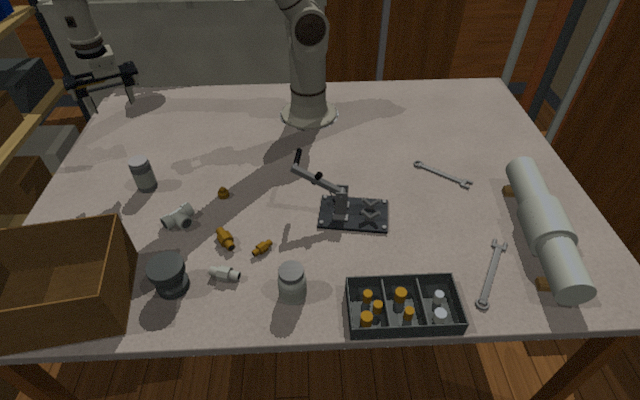

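View pics/side0.png

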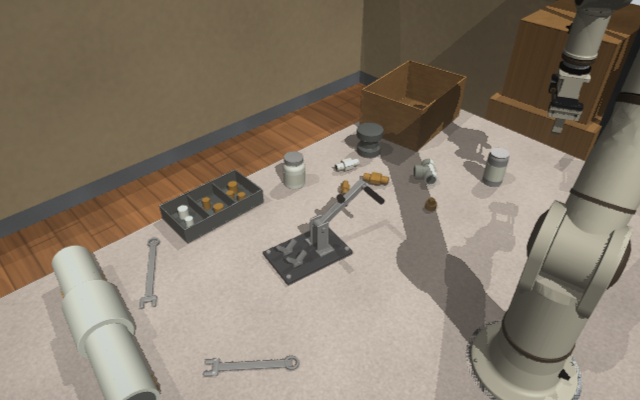

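The scene picture shows the candidates for the union:
- large brass fitting at (225,238)
- small brass fitting at (262,247)
- white fitting at (224,273)
- brass plug at (223,193)
- brass pieces in the tray at (370–410,305)

By the description it is the large brass one at (225,238). The jig plate is at about (353,213), with the saddles on its right (+y). The arm is open to the left, with its grip at (297,157). Next I'll measure, using a close crop.

```bash
cat > h.py <<'E'
import numpy as np, cv2
from scipy.spatial.transform import Rotation as R
def ray(cal,px):
    px=np.atleast_2d(px).astype(float); f=200/np.tan(np.radians(cal["vfov"])/2)
    d=np.c_[(px[:,0]-cal["cx"])/f,(px[:,1]-cal["cy"])/f,np.ones(len(px))]
    return np.array(cal["eye"]),R.from_quat(cal["attitude"]).apply(d)
def plane(cal,px,z):
    e,d=ray(cal,px); return e+d*((z-e[2])/d[:,2])[:,None]
def proj(cal,P):
    f=200/np.tan(np.radians(cal["vfov"])/2)
    c=R.from_quat(cal["attitude"]).inv().apply(np.atleast_2d(P)-cal["eye"])
    return np.c_[c[:,0]/c[:,2]*f+cal["cx"],c[:,1]/c[:,2]*f+cal["cy"]]
def brass(im):
    h=cv2.cvtColor(im,cv2.COLOR_RGB2HSV); return cv2.inRange(h,(8,130,60),(28,255,255))
E
python3 - <<'E'
from h import *
from bench import viewer
ims={n:cv2.imread(f"pics/{n}0.png")[:,:,::-1].copy() for n in ["scene","side"]}
for n,im in ims.items():
    cal=viewer.get_calibration(n)
    k,l,st,c=cv2.connectedComponentsWithStats(brass(im))
    for i in range(1,k):
        if 25<st[i,4]<1500:
            p=plane(cal,c[i],0.018)[0]
            ys,xs=np.where(l==i); P=plane(cal,np.c_[xs,ys],0.018)[:,:2]; w,v=np.linalg.eigh(np.cov(P.T))
            if abs(p[1])<.7 and .2<p[0]<1.1: print(n,c[i].round(1),st[i,4],p.round(3),"yaw",np.degrees(np.arctan2(v[1,1],v[0,1])).round(1),np.ptp(P@v,axis=0).round(3))
cal=viewer.get_calibration("scene")
print(plane(cal,[[322,195],[389,199],[387,231],[319,228]],0.012).round(3))
a=cv2.resize(ims["scene"][145:240,280:400],(800,600//1),interpolation=cv2.INTER_CUBIC)
b=cv2.resize(ims["scene"][180:300,150:310],(800,600),interpolation=cv2.INTER_CUBIC)
cv2.imwrite("pics/a.png",a[:,:,::-1]);cv2.imwrite("pics/b.png",b[:,:,::-1])
E
```

```text
scene [508.  191.1] 59 [0.495 0.599 0.018] yaw 168.6 [0.028 0.045]
scene [222.4 193.5] 36 [ 0.459 -0.275  0.018] yaw 107.9 [0.022 0.03 ]
scene [ 80.  218.6] 27 [ 0.544 -0.673  0.018] yaw 98.4 [0.004 0.071]
scene [223.9 237.1] 217 [ 0.636 -0.249  0.018] yaw -151.0 [0.036 0.086]
scene [261.6 246.7] 139 [ 0.676 -0.143  0.018] yaw 134.3 [0.028 0.058]
scene [542.9 283.7] 103 [0.829 0.559 0.018] yaw 176.8 [0.028 0.038]
scene [400.7 291.8] 113 [0.835 0.204 0.018] yaw 138.7 [0.03  0.031]
scene [367.3 293.3] 78 [0.835 0.122 0.018] yaw 158.1 [0.024 0.03 ]
scene [377.6 304. ] 77 [0.865 0.143 0.018] yaw 148.9 [0.022 0.026]
scene [408.9 310.4] 71 [0.886 0.214 0.018] yaw 146.0 [0.021 0.027]
scene [366.4 316.2] 125 [0.896 0.112 0.018] yaw 165.5 [0.027 0.035]
scene [457.3 351.7] 41 [0.991 0.298 0.018] yaw 174.4 [0.011 0.036]
scene [221.6 377.7] 468 [ 1.022 -0.206  0.018] yaw -179.0 [0.033 0.093]
scene [440.2 365.8] 68 [1.02  0.253 0.018] yaw -179.0 [0.009 0.052]
scene [194.4 378.6] 1029 [ 1.021 -0.263  0.018] yaw 174.7 [0.067 0.091]
scene [ 51.3 368.3] 209 [ 0.985 -0.57   0.018] yaw 63.6 [0.029 0.05
[... 341 characters left out ...]
.031]
scene [573.2 396. ] 96 [1.093 0.504 0.018] yaw 105.3 [0.019 0.037]
scene [ 22.3 396.2] 92 [ 1.04  -0.605  0.018] yaw 69.4 [0.017 0.038]
scene [116.7 397.1] 79 [ 1.051 -0.413  0.018] yaw 91.7 [0.012 0.04 ]
side [375.4 177.8] 192 [ 0.643 -0.247  0.018] yaw -153.9 [0.057 0.077]
side [231.9 188.3] 125 [0.902 0.112 0.018] yaw 143.3 [0.033 0.08 ]
side [344.7 186.6] 70 [ 0.676 -0.145  0.018] yaw 131.2 [0.021 0.056]
side [240.9 195. ] 39 [0.857 0.111 0.018] yaw 142.8 [0.018 0.033]
side [205.9 202.5] 73 [0.898 0.207 0.018] yaw 154.2 [0.02  0.054]
side [217.9 206.6] 60 [0.858 0.192 0.018] yaw 137.9 [0.025 0.036]
[[0.476 0.03  0.012]
 [0.504 0.232 0.012]
 [0.632 0.205 0.012]
 [0.611 0.015 0.012]]
```

View pics/b.png

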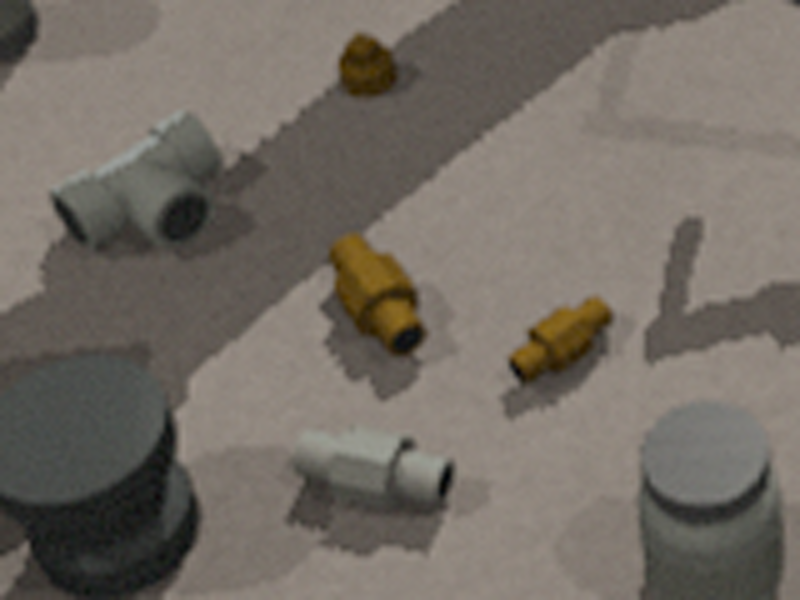

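View pics/a.png

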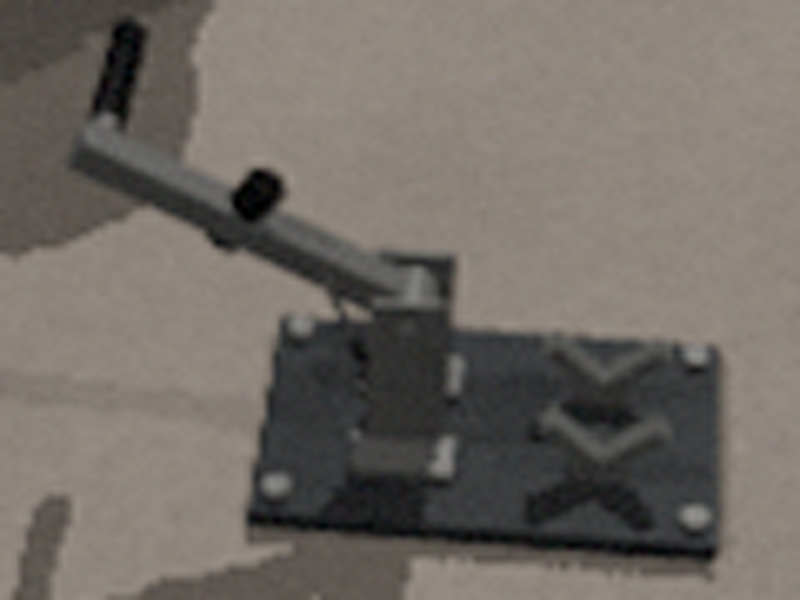

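The close crop confirms the choice: the large brass union is at scene px (225,238), yaw about 28°, with the smaller brass one to its right and the white one below it. In the second crop the jig plate's corners are at about (322,195), (388,199), (388,230) and (317,226), the two V saddles are on the +y side, and the arm is open to -y. Next I'll look with the wrist camera from above both.

```bash
cat >> h.py <<'E'
def down(psi_deg): return (R.from_euler('z',psi_deg,degrees=True)*R.from_euler('x',180,degrees=True)).as_quat()
E
python3 - <<'E'
from h import *
from bench import manip, effector, viewer
T=R.from_quat(manip.current_tcp_rot()); c=viewer.get_calibration("wrist")
print("cam in tool",T.inv().apply(c["eye"]-manip.current_tool_pos()).round(3),"fwd",T.inv().apply(R.from_quat(c["attitude"]).apply([0,0,1])).round(3))
s=viewer.get_calibration("scene")
print("white end",plane(s,[[240,277],[233,268],[193.6,210],[191,227]],.02).round(3))
def ik(p,o):
    q=manip.solve_ik(p,o); return None if q is None else np.round(q,2)
for psi in (118,-62): print(psi,ik([.64,-.248,.30],down(psi)),ik([.64,-.248,.0],down(psi)))
for psi in (82,-98): print(psi,ik([.565,.17,.03],down(psi)),ik([.565,.17,.2],down(psi)))
for psi in (-8,172): print(psi,[ik([.495+.14*0.15*np.sin(a-1.57),.09-.15*np.cos(a),.067+.15*np.sin(a)],down(psi)) for a in (.524,1.6,2.4,3.12)])
E
```

```text
cam in tool [ 0.072  0.001 -0.158] fwd [-0.266 -0.     0.964]
white end [[ 0.772 -0.192  0.02 ]
 [ 0.744 -0.212  0.02 ]
 [ 0.528 -0.35   0.02 ]
 [ 0.595 -0.345  0.02 ]]
118 [ 0.88  0.63 -0.88  1.35  0.48  1.38  0.49] [ 0.74  0.89 -0.61  1.57  0.61  0.89  0.39]
-62 [ 0.52  0.5  -0.29  1.36  0.14  1.3  -2.42] [ 0.42  0.79 -0.13  1.58  0.13  0.78 -2.42]
82 [ 0.19  0.74 -0.71  1.82  0.65  0.82 -0.99] [ 0.5   0.72 -1.23  1.72  0.72  1.23 -1.05]
-98 [ 0.51  1.14 -1.31  1.81  1.19  1.24  1.82] [ 0.53  0.78 -1.3   1.72  0.78  1.28  2.05]
-8 [array([ 0.62,  0.36, -0.7 ,  2.04,  0.3 ,  0.85, -1.96]), array([ 0.65,  0.42, -1.1 ,  1.91,  0.43,  1.08, -2.33]), array([ 0.25,  0.5 , -0.86,  1.85,  0.44,  1.  , -2.51]), array([-0.49,  0.53,  0.01,  1.88, -0.01,  0.73, -2.18])]
172 [array([ 0.89,  0.49, -1.06,  2.03,  0.54,  0.93,  0.98]), array([ 0.77,  0.55, -1.31,  1.9 ,  0.59,  1.15,  0.67]), array([ 0.49,  0.75, -1.3 ,  1.85,  0.79,  1.19,  0.36]), array([ 0.06,  0.64, -0.72,  1.86,  0.55,  0.84,  0.5 ])]
```

```bash
python3 - <<'E'
from h import *
from bench import manip, effector, viewer
import json
def snap(n):
    c=viewer.get_calibration("wrist"); im=viewer.get_image("wrist"); cv2.imwrite(f"pics/{n}.png",im[:,:,::-1])
    json.dump({k:(v.tolist() if hasattr(v,"tolist") else v) for k,v in c.items()},open(f"pics/{n}.json","w")); return c,im
manip.move_pose([.64,-.248,.22],down(118)); c,im=snap("wu")
k,l,st,ce=cv2.connectedComponentsWithStats(brass(im))
for i in range(1,k):
    if st[i,4]>300:
        ys,xs=np.where(l==i); P=plane(c,np.c_[xs,ys],.018)[:,:2]; w,v=np.linalg.eigh(np.cov(P.T))
        print(ce[i],st[i,4],P.mean(0),np.degrees(np.arctan2(v[1,1],v[0,1])),np.ptp(P@v,axis=0))
        box=cv2.minAreaRect((P*1000).astype(np.float32)); print(box)
manip.move_pose([.55,.09,.34],down(172)); c,im=snap("wj")
print(manip.current_clock(),c["eye"])
a=np.hstack([cv2.resize(cv2.imread("pics/wu.png"),(320,200)),cv2.resize(cv2.imread("pics/wu.png")[100:300,160:480],(320,200))])
j=cv2.imread("pics/wj.png"); cv2.imwrite("pics/both.png",np.vstack([a[:,:],j])) 
E
```

```text
[390.06878307 103.16313933] 1134 [ 0.67611816 -0.14346629] 132.86423245829434 [0.02875141 0.06022011]
((676.6622314453125, -143.9380645751953), (28.707664489746094, 60.21803665161133), 42.40066909790039)
[152.23958333 115.97222222] 576 [ 0.45277073 -0.27614022] 170.3300031249815 [0.03228173 0.03212142]
((453.39385986328125, -275.38116455078125), (31.80440330505371, 32.09077835083008), 69.18936920166016)
[613.01856764 198.55923961] 4524 [ 0.96324313 -0.11392696] 114.13763018249864 [0.1051377  0.13813583]
((946.3123168945312, -123.344970703125), (96.68058013916016, 145.88784790039062), 42.99455642700195)
[320.09561999 171.61566934] 1621 [ 0.64439226 -0.24503381] -147.58910452383085 [0.03841322 0.08007545]
((643.7163696289062, -245.87274169921875), (79.92375183105469, 38.30445098876953), 31.48439598083496)
[496.39609236 279.80461812] 563 [ 0.90638083 -0.26374612] 130.7536933372658 [0.03438307 0.08012374]
((900.2957153320312, -264.65045166015625), (34.07075500488281, 80.20893096923828), 41.26498794555664)
[545.94290976 320.21915285] 543 [ 0.99908493 -0.2813489 ] -152.1966160549381 [0.01530067 0.123577  ]
((998.724365234375, -284.63983154296875), (123.57645416259766, 15.26887321472168), 27.82523536682129)
3.3333 [0.48057282 0.09760337 0.49689275]
```

View pics/both.png

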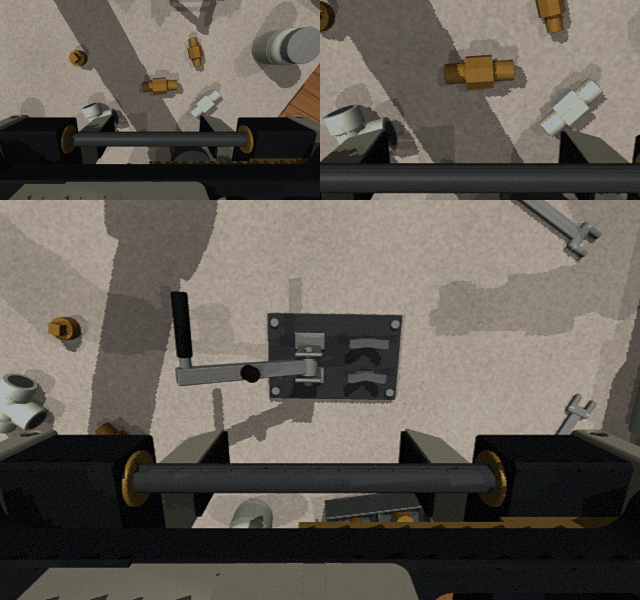

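The wrist views show the union at wu (320,172), with 80 x 38 mm measured against 78 x 39 given, so that holds. The jig plate corners in wj are near (269,114), (402,115), (397,199) and (268,201), and the sleeve runs from (179,92) to (184,156). Next I'll refine the jig pose from the plate corners and the screws.

```bash
python3 - <<'E'
from h import *
from bench import viewer
import json
def fit(cal,im,roi,name,guess):
    g=cv2.cvtColor(im,cv2.COLOR_BGR2GRAY)
    c=cv2.cornerSubPix(g,np.float32(guess).reshape(-1,1,2),(4,4),(-1,-1),(3,50,.01)).reshape(-1,2)
    P=plane(cal,c,.012)[:,:2]
    # order TL TR BR BL : jig (-x,-y),( -x,+y),(+x,+y),(+x,-y)
    J=np.array([[-.065,-.063],[-.065,.137],[.065,.137],[.065,-.063]])
    rr,rs=R.align_vectors(np.c_[P-P.mean(0),np.zeros(4)],np.c_[J-J.mean(0),np.zeros(4)])
    yaw=rr.as_euler('zyx')[0]; M=np.array([[np.cos(yaw),-np.sin(yaw)],[np.sin(yaw),np.cos(yaw)]])
    o=P.mean(0)-M@J.mean(0)
    print(name,c.round(1).tolist(),"yaw",np.degrees(yaw).round(2),"hinge",o.round(4),"resid mm",((P-(J@M.T+o))*1000).round(1).tolist())
    for z in (0.014,):
        scr=[]
        m=cv2.inRange(g,105,255)
        k,l,st,ce=cv2.connectedComponentsWithStats(m[roi[1]:roi[3],roi[0]:roi[2]])
        for i in range(1,k):
            if 3<st[i,4]<130:
                q=plane(cal,ce[i]+roi[:2],z)[0,:2]; jj=(q-o)@M
                print("   blob",(ce[i]+roi[:2]).round(1),st[i,4],"jig mm",(jj*1000).round(1))
    # predictions of known points
    G=[np.r_[o+M@np.array([x,-.15*np.cos(.524)]),.161] for x in (-.02,-.086)]
    N=[np.r_[o+M@np.array([x,.085]),.047] for x in (-.031,.031)]
    print("   pred sleeve ends",proj(cal,G).round(1).tolist(),"saddle outer tops mid",proj(cal,N).round(1).tolist())
cw=json.load(open("pics/wj.json"))
fit(cw,cv2.imread("pics/wj.png"),(266,112,404,203),"wrist",[[269,114],[402,115.5],[397,199],[268,201]])
fit(viewer.get_calibration("scene"),cv2.imread("pics/scene0.png"),(316,193,390,233),"scene",[[322.4,195.3],[387.7,199.3],[387.7,230.5],[317.5,226.5]])
E
```

```text
wrist [[267.1000061035156, 113.0], [401.6000061035156, 114.5999984741211], [394.6000061035156, 197.6999969482422], [270.0, 200.3000030517578]] yaw -8.2 hinge [0.5495 0.0801] resid mm [[-1.2, 1.7], [1.0, -0.4], [-2.2, -1.8], [2.4, 0.4]]
   blob [273.9 122. ] 43 jig mm [-53.6 -51.8]
   blob [394.9 123.9] 43 jig mm [-50.7 127.2]
   blob [310.8 134.4] 101 jig mm [-35.5   2.8]
   blob [296.  136.5] 4 jig mm [-32.4 -19.4]
   blob [321.8 144.5] 4 jig mm [-20.5  19.2]
   blob [308.2 149.1] 18 jig mm [-13.7  -1.2]
   blob [309.  153.8] 66 jig mm [-6.5 -0.1]
   blob [309. 167.] 120 jig mm [13.6 -0.1]
   blob [300.5 161. ] 4 jig mm [  4.4 -13.1]
   blob [286.2 162.2] 6 jig mm [  6.2 -35. ]
   blob [283.2 169.8] 4 jig mm [ 17.9 -39.8]
   blob [321.7 174.4] 23 jig mm [25.2 19.3]
   blob [280.8 174. ] 4 jig mm [ 24.5 -43.8]
   blob [290.8 173.3] 6 jig mm [ 23.5 -28.2]
   blob [298.2 172.8] 4 jig mm [ 22.6 -16.8]
   blob [272.2 175. ] 17 jig mm [ 26.1 -57.1]
   blob [285.5 174. ] 4 jig mm [ 24.5 -36.5]
   blob [268.6 192.9] 98 jig mm [ 54.6 -63.7]
   blob [308.6 179.8] 60 jig mm [33.6 -0.8]
   blob
[... 194 characters left out ...]
 jig mm [69.2 59.6]
   pred sleeve ends [[184.4, 159.6], [177.3, 94.3]] saddle outer tops mid [[369.5, 139.4], [367.5, 182.7]]
scene [[322.0, 196.3000030517578], [387.0, 201.1999969482422], [386.70001220703125, 233.89999389648438], [316.20001220703125, 228.1999969482422]] yaw -9.42 hinge [0.5561 0.079 ] resid mm [[-0.1, 2.1], [-1.0, -0.8], [-0.2, -1.7], [1.3, 0.3]]
   blob [332.8 193.8] 4 jig mm [-78.2 -29.3]
   blob [348.  203.5] 4 jig mm [-41.   20.1]
   blob [346.3 217. ] 13 jig mm [15.  19.1]
   blob [320.7 221. ] 7 jig mm [ 39.  -52.7]
   blob [383.8 226. ] 10 jig mm [ 38.1 127.1]
   pred sleeve ends [[294.9, 166.3], [298.6, 151.6]] saddle outer tops mid [[370.6, 199.6], [369.9, 214.9]]
```

```bash
cat >> h.py <<'E'
yaw=np.radians(-9.15); M=np.array([[np.cos(yaw),-np.sin(yaw)],[np.sin(yaw),np.cos(yaw)]]); O=np.array([.5490,.0801])
def jig(x,y,z): return np.r_[O+M@np.array([x,y]),z]
E
python3 - <<'E'
from h import *
from bench import viewer
import json
s=viewer.get_calibration("scene"); sd=viewer.get_calibration("side"); w=json.load(open("pics/wj.json"))
P=plane(s,[[325.3,196.5],[384.3,201.2],[384.3,226.5],[321.3,221.6]],.014)[:,:2]
print("scene screws jig mm",((P-O)@M*1000).round(1).tolist())
pts=[jig(a,b,.014) for a,b in ((-.0525,-.0525),(-.0525,.1265),(.0525,.1265),(.0525,-.0525))]+[jig(-.02,-.13,.161),jig(-.086,-.13,.161)]
for n,c in (("scene",s),("side",sd),("wrist",w)): print(n,proj(c,pts).round(1).tolist())
for n,f,roi in (("scene","scene0",(285,140,310,180)),("side","side0",(355,175,395,210)),("wrist","wj",(160,80,200,170))):
    im=cv2.imread(f"pics/{f}.png"); m=cv2.inRange(im,(0,0,0),(33,33,33))[roi[1]:roi[3],roi[0]:roi[2]]
    k,l,st,ce=cv2.connectedComponentsWithStats(m); i=1+np.argmax(st[1:,4]); ys,xs=np.where(l==i)
    print(n,"sleeve",(ce[i]+roi[:2]).round(1),cv2.minAreaRect(np.float32(np.c_[xs+roi[0],ys+roi[1]])), "pred", proj({"scene":s,"side":sd,"wrist":w}[n],jig(-.053,-.13,.161)).round(1))
im=cv2.imread("pics/side0.png")[165:290,255:395]; cv2.imwrite("pics/sd.png",cv2.resize(im,(672,600),interpolation=cv2.INTER_CUBIC))
E
```

```text
scene screws jig mm [[-56.6, -50.3], [-55.2, 128.2], [47.6, 128.3], [48.0, -50.9]]
scene [[324.4, 197.4], [383.7, 201.8], [383.6, 227.7], [320.6, 222.7], [295.2, 164.8], [298.8, 150.2]]
side [[346.0, 248.0], [287.5, 276.3], [267.1, 251.1], [323.8, 225.7], [365.0, 187.6], [381.4, 201.2]]
wrist [[273.9, 121.8], [394.9, 123.8], [389.3, 192.5], [275.1, 190.7], [184.3, 157.2], [178.2, 91.6]]
scene sleeve [297.5 155.4] ((297.558837890625, 155.26470947265625), (4.6081767082214355, 14.794672966003418), 14.03624439239502) pred [[297.  157.4]]Traceback (most recent call last):
  File "<stdin>", line 11, in <module>
    return _wrapfunc(a, 'argmax', axis=axis, out=out, **kwds)
    return bound(*args, **kwds)
ValueError: attempt to get argmax of an empty sequence
```

The side view's predicted points for the sleeve, (365,188)–(381,201), and the screws agree with the wrist-based pose. The scene camera is off by only about 4 mm, so I keep the wrist pose. I'll grip the union across its end faces. That turns the gripper's long body along the jig's x, so it stays clear of the 102 mm cheeks.

```bash
python3 - <<'E'
from h import *
from bench import manip, effector, viewer
effector.open_jaws()
o=down(121.8); p=np.array([.6435,-.2457,0])
manip.move_pose(p+[0,0,.12],o)
manip.servo_line(p+[0,0,.004],vel=.12); print(manip.current_force().round(1))
effector.close(f_grip=35); print("gap",manip.current_finger_gap(),manip.current_gripper_force(),manip.current_force().round(1))
manip.servo_line(p+[0,0,.15],vel=.15)
print("gap",manip.current_finger_gap(),manip.current_gripper_force(),manip.current_clock(),manip.current_force().round(1))
im=viewer.get_image("wrist"); cv2.imwrite("pics/held.png",im[:,:,::-1])
s=viewer.get_image("scene"); t=cv2.resize(s[120:280,150:330],(450,400),interpolation=cv2.INTER_CUBIC)
cv2.imwrite("pics/held2.png",np.hstack([cv2.resize(im[120:400,100:540],(350,400)),t])[:,:,::-1])
E
```

```text
[ 0.3 -0.1  0.6]
gap 0.07771759096192052 35.00011503696442 [-0.6 -0.1  3.4]
gap 0.07772218212928413 34.99896168708801 7.7 [ 0.1  0.3 -2.7]
```

View pics/held2.png

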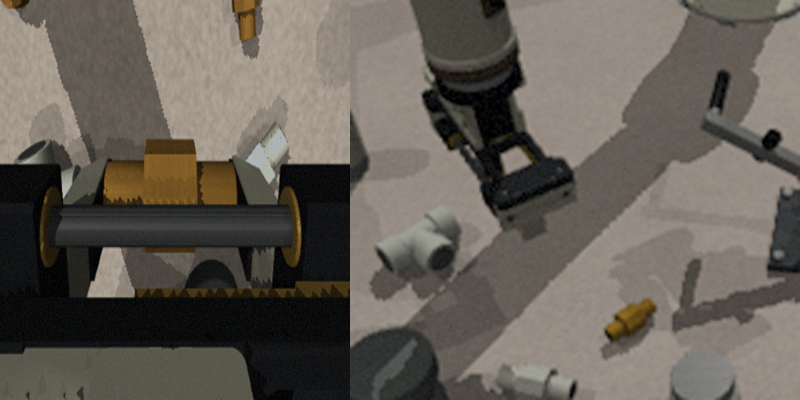

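The wrist view shows the union held by its ends with a flat upward. The gap is 77.7 mm and the lift force 2.7 N, both as expected. Now I'll carry it high over the arm to the nest.

```bash
python3 - <<'E'
from h import *
from bench import manip, effector, viewer
o=down(90-9.15); n=jig(-.001,.085,0)
p=manip.current_tool_pos(); manip.servo_line([p[0]+.03,p[1],.27],vel=.25)
manip.move_pose(n+[0,0,.27],o)
manip.servo_line(n+[0,0,.065],vel=.15)
f0=manip.current_force()
for z in (.045,.038,.034,.0315,.030,.029):
    manip.servo_line(n+[0,0,z],vel=.04); f=manip.current_force()-f0; print(z,f.round(1),manip.current_wrist_torque().round(2))
    if f[2]>6 or np.hypot(*f[:2])>8: break
print(manip.current_clock())
s=viewer.get_image("scene"); w=viewer.get_image("wrist"); sd=viewer.get_image("side")
cv2.imwrite("pics/pl.png",np.hstack([cv2.resize(s[140:240,310:410],(400,400),interpolation=cv2.INTER_CUBIC),cv2.resize(sd[200:300,250:350],(400,400),interpolation=cv2.INTER_CUBIC)])[:,:,::-1])
cv2.imwrite("pics/plw.png",w[:,:,::-1])
E
```

```text
0.045 [ 0.2  0.8 -0.2] [-0.03 -0.09  0.05]
0.038 [ 0.9 -0.9 -0.2] [-0.06 -0.11 -0.02]
0.034 [ 0.1  1.1 -0.4] [ 0.01 -0.06 -0.02]
0.0315 [ 1.2 -0.2 -0.1] [-0.03 -0.1   0.03]
0.03 [ 1.7  0.1 -0.9] [-0.02 -0.08 -0.  ]
0.029 [ 0.1 -0.5  2.3] [-0.23  0.07  0.04]
13.5
```

View pics/plw.png

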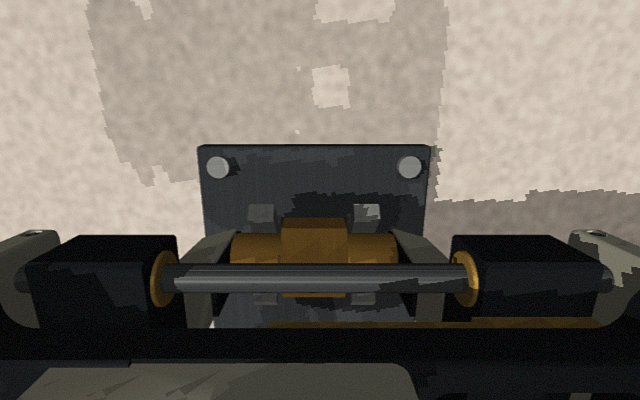

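The wrist view shows the eight-sided middle (281–348) centred between the saddles (inner edges 275 and 353), with first contact at the expected height. I'll release it and check.

```bash
python3 - <<'E'
from h import *
from bench import manip, effector, viewer
n=jig(-.001,.085,0)
manip.servo_line(n+[0,0,.0283],vel=.03); print(manip.current_force().round(1))
effector.open_jaws(); print(manip.current_force().round(1))
manip.servo_line(n+[0,0,.10],vel=.12); manip.servo_line(n+[0,0,.27],vel=.25)
c=viewer.get_calibration("wrist"); w=viewer.get_image("wrist"); cv2.imwrite("pics/seat.png",w[:,:,::-1])
m=brass(w); k,l,st,ce=cv2.connectedComponentsWithStats(m)
for i in range(1,k):
    if st[i,4]>300:
        ys,xs=np.where(l==i); P=plane(c,np.c_[xs,ys],.042)[:,:2]
        J=(P-O)@M*1000; print(ce[i].round(),st[i,4],cv2.minAreaRect(np.float32(J)))
g=manip.current_clock(); print(g)
# swing feasibility
for a in np.linspace(.524,3.124,8):
    q=manip.solve_ik(jig(-.058,-.15*np.cos(a),.086+.15*np.sin(a)-.0188),down(170.85)); print(np.round(a-.524,2),None if q is None else np.round(q,2))
E
```

```text
[-2.  -4.   6.6]
[-0.6 -0.  -0.2]
[584.  85.] 592 ((304.33489990234375, 182.45242309570312), (20.412792205810547, 42.30763626098633), 89.96394348144531)
[545. 101.] 637 ((264.3536376953125, 164.4636688232422), (26.48186683654785, 35.744144439697266), 89.97140502929688)
[578. 158.] 1144 ((314.03704833984375, 99.30441284179688), (33.9011116027832, 84.31169891357422), 58.35721969604492)
[315. 170.] 1461 ((-0.3748626708984375, 84.11045837402344), (80.8426742553711, 36.84014129638672), 3.092953681945801)
[541. 166.] 389 ((274.4836120605469, 88.48316955566406), (20.523666381835938, 33.68470764160156), 81.45108032226562)
[623. 222.] 1206 ((391.292724609375, 9.434394836425781), (45.728614807128906, 65.97508239746094), 15.205349922180176)
[494. 268.] 497 ((241.7665557861328, -55.564239501953125), (26.04469108581543, 79.4696044921875), 36.86475372314453)
16.025
0.0 [ 0.94  0.51 -1.12  2.05  0.58  0.94  0.92]
0.37 [ 0.92  0.46 -1.18  2.    0.5   1.02  0.91]
0.74 [ 0.84  0.44 -1.21  1.95  0.47  1.07  0.83]
1.11 [ 0.71  0.47 -1.21  1.91  0.5   1.11  0.71]
1.49 [ 0.56  0.54 -1.18  1.87  0.56  1.11  0.58]
1.86 [ 0.43  0.62 -1.13  1.85  0.63  1.09  0.46]
2.23 [ 0.32  0.7  -1.07  1.85  0.71  1.04  0.37]
2.6 [ 0.25  0.77 -1.    1.86  0.79  0.97  0.3 ]
```

View pics/seat.png

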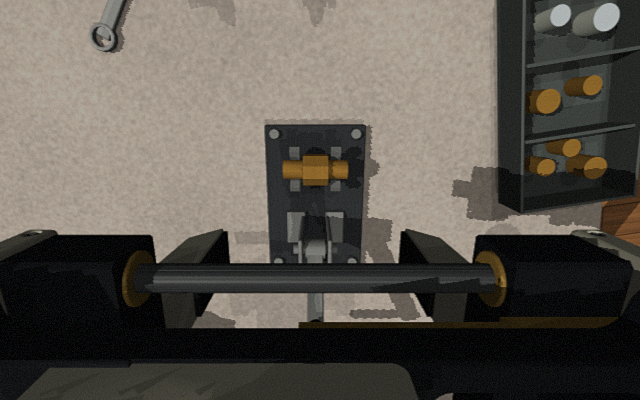

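The union lies home at jig (-0.4, 84.1) mm, seen at (315,170) with its middle between the saddles. Now for the clamp arm.

```bash
cat >> h.py <<'E'
def grip_tcp(q,x=-.058): return jig(x,-.15*np.cos(q+.524),.086+.15*np.sin(q+.524)-.0188)
def swing(manip,qs,f0,vel=.12):
    for q in qs:
        manip.servo_line(grip_tcp(q),vel=vel); f=manip.current_force()-f0
        print(round(q,2),f.round(1),round(manip.current_finger_gap()*1000,1))
        if np.linalg.norm(f)>35: print("STOP"); return False
    return True
E
python3 - <<'E'
from h import *
from bench import manip, effector, viewer
p=grip_tcp(0); manip.move_pose(p+[0,0,.10],down(170.85))
f0=manip.current_force()
manip.servo_line(p,vel=.12); print(manip.current_force().round(1))
effector.close(f_grip=20); print(manip.current_finger_gap(),(manip.current_force()-f0).round(1),manip.current_clock())
if abs(manip.current_finger_gap()-.016)<.003: print(swing(manip,np.linspace(.1,1.9,10),f0),manip.current_clock())
E
```

```text
[-0.3  0.2 -0.5]
0.015444629556290418 [ 1.   1.2 -0.4] 19.8167
0.1 [ 3.2  0.  -8.3] 15.4
0.3 [ 0.4 -5.3 -1.5] 15.6
0.5 [ -4.9 -11.7   9.3] 15.2
0.7 [-4.4 -8.6 16. ] 15.5
0.9 [-2.4 -3.5 13.1] 15.3
1.1 [ 0.4 -1.3  9.2] 15.1
1.3 [3.  0.7 5.2] 15.1
1.5 [5.6 2.2 2.6] 15.3
1.7 [6.  1.2 0.4] 15.5
1.9 [ 5.7  1.4 -2.3] 15.2
True 23.6917
```

```bash
python3 - <<'E'
from h import *
from bench import manip, effector, viewer
f0=np.zeros(3)
print(swing(manip,[2.1,2.3,2.45,2.54],f0,.1))
effector.open_jaws(); t=manip.current_clock(); print(t,manip.current_force().round(1))
manip.servo_line(manip.current_tool_pos()+[0,0,.10],vel=.15)   # clear of the sleeve
c=viewer.get_calibration("wrist"); w=viewer.get_image("wrist"); sd=viewer.get_image("side"); s=viewer.get_image("scene")
cv2.imwrite("pics/cl.png",np.hstack([cv2.resize(s[150:250,300:400],(400,400),interpolation=cv2.INTER_CUBIC),cv2.resize(sd[180:300,240:360],(400,400),interpolation=cv2.INTER_CUBIC)])[:,:,::-1])
cv2.imwrite("pics/clw.png",w[:,:,::-1])
for q in (2.5,2.6,2.69): print(q,proj(c,[grip_tcp(q,x)+[0,0,.0188] for x in (-.02,-.086)]).round(1).tolist())
manip.sleep(2.2); print(manip.current_clock())
w=viewer.get_image("wrist"); cv2.imwrite("pics/clw2.png",w[:,:,::-1])
E
```

```text
2.1 [ 4.2  0.7 -2.5] 15.8
2.3 [ 3.6  2.2 -3.7] 15.5
2.45 [ 4.   2.2 -3.9] 15.6
2.54 [ 3.9  2.  -5.3] 15.3
True
26.525 [-0.1 -0.4 -0.1]
2.5 [[314.5, 252.4], [314.5, 170.4]]
2.6 [[315.7, 244.7], [315.8, 166.9]]
2.69 [[315.2, 238.5], [315.2, 164.1]]
29.6917
```

```bash
python3 -c "
import cv2,numpy as np
a=cv2.imread('pics/cl.png');b=cv2.resize(cv2.imread('pics/clw2.png'),(320,200));d=cv2.resize(cv2.imread('pics/clw.png'),(320,200))
x=np.zeros((600,800,3),np.uint8);x[:400]=a;x[400:,:320]=d;x[400:,400:720]=b;cv2.imwrite('pics/cl3.png',x)"
```

```text
(no output)
```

View pics/cl3.png

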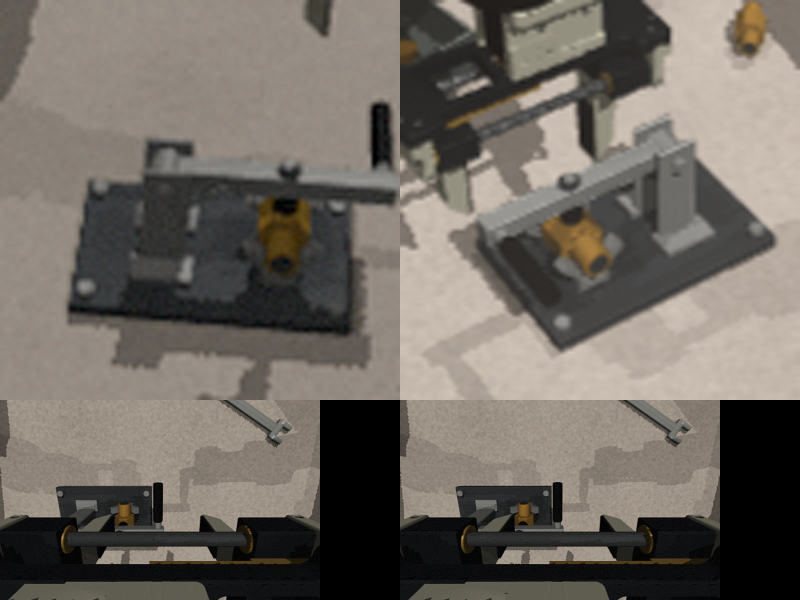

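The picture shows the arm level with its pad on the union's middle and the gripper clear. Nothing changed over more than 2 s. Now I'll swing the arm back open.

```bash
python3 - <<'E'
from h import *
from bench import manip, effector, viewer
f0=manip.current_force()
p=manip.current_tool_pos(); g=grip_tcp(2.6)
manip.servo_line([g[0],g[1],p[2]]); manip.servo_line(g,vel=.12); print((manip.current_force()-f0).round(1))
effector.close(f_grip=20); print(manip.current_finger_gap(),(manip.current_force()-f0).round(1))
if abs(manip.current_finger_gap()-.016)<.003:
    if swing(manip,[2.5,2.3,2.1,1.9,1.7,1.5,1.3,1.1,.9,.7,.5,.3,.15,.05,.0],f0):
        effector.open_jaws(); manip.servo_line(manip.current_tool_pos()+[0,0,.12],vel=.15)
        manip.move_pose(jig(-.15,.0,.34),down(170.85))
c=viewer.get_calibration("wrist"); w=viewer.get_image("wrist"); sd=viewer.get_image("side"); s=viewer.get_image("scene")
print(manip.current_clock())
for q in (0,.05,.1): print(q,proj(viewer.get_calibration("scene"),[grip_tcp(q,x)+[0,0,.0188] for x in (-.02,-.086)]).round(1).tolist(),proj(c,[grip_tcp(q,x)+[0,0,.0188] for x in (-.02,-.086)]).round(1).tolist())
x=np.zeros((600,800,3),np.uint8); x[:400,:400]=cv2.resize(s[140:240,285:395],(400,400)); x[:400,400:]=cv2.resize(sd[170:300,250:400],(400,400)); x[400:,:320]=cv2.resize(w,(320,200)); x[400:,400:720]=cv2.resize(s,(320,200))
cv2.imwrite("pics/end.png",x[:,:,::-1]); cv2.imwrite("pics/endw.png",w[:,:,::-1])
k,l,st,ce=cv2.connectedComponentsWithStats(brass(w))
for i in range(1,k):
    if st[i,4]>300:
        ys,xs=np.where(l==i); J=(plane(c,np.c_[xs,ys],.042)[:,:2]-O)@M*1000
        if abs(J.mean(0)[0])<60: print(ce[i].round(),cv2.minAreaRect(np.float32(J)))
E
```

```text
[0.6 0.1 0.8]
0.015243077135451257 [ 0.4  1.  -0.7]
2.5 [ 2.9  3.9 -5.9] 15.2
2.3 [ 3.4  7.3 -3.4] 15.4
2.1 [2.3 9.1 0.4] 15.6
1.9 [ 1.3 12.2  4.4] 15.1
1.7 [ 0.5 15.1 11.2] 15.4
1.5 [-3.2 16.  22. ] 15.0
1.3 [-3.2  9.  26.5] 15.3
1.1 [-3.8  0.7 26.8] 15.4
0.9 [-0.7 -4.7 14.2] 15.2
0.7 [ 3.3 -4.3  3.2] 16.0
0.5 [ 6.3 -3.  -2.3] 15.2
0.3 [ 7.8 -3.7 -5.9] 15.0
0.15 [ 7.1 -1.9 -5.6] 15.0
0.05 [ 7.7 -2.  -5.2] 15.3
0.0 [ 5.9  1.2 -1. ] 15.4
40.875
0 [[295.2, 164.8], [298.8, 150.2]] [[205.7, 285.6], [200.4, 233.6]]
0.05 [[296.5, 163.1], [300.1, 148.5]] [[207.3, 288.5], [201.9, 235.8]]
0.1 [[297.9, 161.4], [301.5, 146.8]] [[209.2, 291.4], [203.9, 237.9]]
[ 87. 225.] ((-52.1843376159668, -346.9342956542969), (31.38041877746582, 37.805660247802734), 76.03231811523438)
[370. 250.] ((-15.877079010009766, 86.27983856201172), (36.711883544921875, 52.30061340332031), 87.964111328125)
```

View pics/end.png

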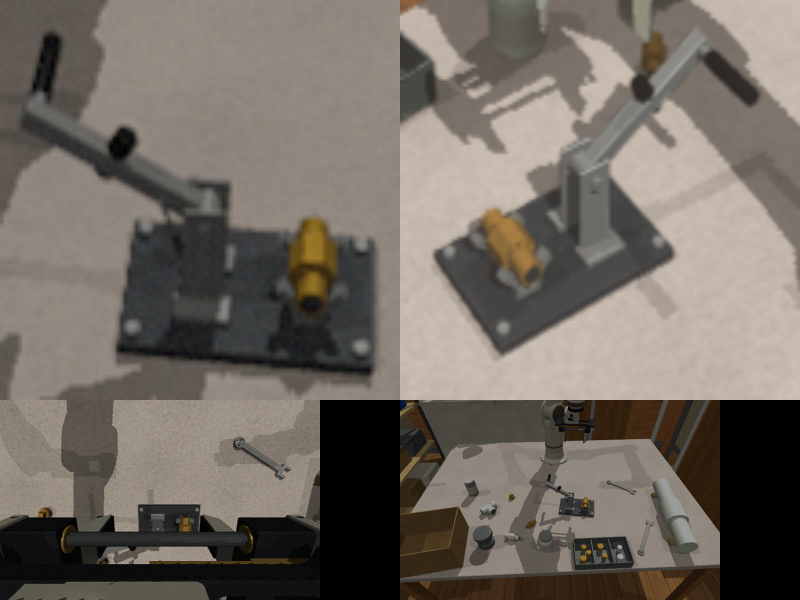

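The picture shows the arm back on its open side and the union lying in both saddles. I'll compare the bystanders and the sleeve with the first picture by number, because the jar's area at scene (300,283) looks different in the small view.

```bash
python3 - <<'E'
from h import *
from bench import manip, viewer
s=viewer.get_image("scene"); a=cv2.imread("pics/scene0.png")[:,:,::-1]
cv2.imwrite("pics/fin.png",s[:,:,::-1])
for n,im in (("before",a),("now",s)):
    m=cv2.inRange(im,(0,0,0),(33,33,33))[140:180,285:310]; k,l,st,ce=cv2.connectedComponentsWithStats(m); i=1+np.argmax(st[1:,4]); print(n,"sleeve",(ce[i]+[285,140]).round(1),st[i,4])
# edges are shadow tolerant: best shift of each bystander patch
sh=lambda im:cv2.Canny(cv2.cvtColor(np.ascontiguousarray(im),cv2.COLOR_RGB2GRAY),60,140).astype(np.float32)
for n,(x0,y0,x1,y1) in dict(jar=(274,258,310,308),tee=(158,200,198,234),plug=(213,183,233,202),jar2=(126,150,162,196),small=(248,236,276,262),white=(204,262,244,286),wrench=(410,156,476,192),bowl=(143,246,193,302)).items():
    for f,tag in ((lambda i:cv2.cvtColor(np.ascontiguousarray(i),cv2.COLOR_RGB2GRAY),"gray"),):
        r=cv2.matchTemplate(f(s)[y0-12:y1+12,x0-12:x1+12],f(a)[y0:y1,x0:x1],cv2.TM_CCOEFF_NORMED); _,v,_,p=cv2.minMaxLoc(r); print(n,round(v,3),(p[0]-12,p[1]-12))
d=cv2.absdiff(np.ascontiguousarray(s),np.ascontiguousarray(a)).max(2)
k,l,st,ce=cv2.connectedComponentsWithStats(cv2.morphologyEx((d>40).astype(np.uint8),cv2.MORPH_OPEN,np.ones((3,3))))
for i in range(1,k):
    if st[i,4]>30: print("diff",st[i].tolist(),"mean now",s[l==i].mean(0).round(),"before",a[l==i].mean(0).round())
E
```

```text
before sleeve [297.5 155.4] 62
now sleeve [297.5 155.5] 59
jar 0.596 (0, -1)
tee 0.842 (0, 0)
plug 0.836 (0, 0)
jar2 0.998 (0, 0)
small 0.762 (-1, -1)
white 0.736 (0, 0)
wrench 0.918 (0, 0)
bowl 0.832 (0, 0)
diff [52, 0, 11, 4, 39] mean now [138. 137. 123.] before [63. 61. 54.]
diff [283, 1, 9, 10, 50] mean now [105. 102.  90.] before [47. 45. 39.]
diff [336, 0, 11, 5, 47] mean now [76. 74. 65.] before [47. 29. 12.]
diff [295, 13, 15, 20, 146] mean now [82. 80. 71.] before [29. 24. 19.]
diff [329, 12, 10, 14, 91] mean now [107. 104.  92.] before [50. 31. 12.]
diff [67, 18, 9, 9, 68] mean now [71. 69. 62.] before [17. 15. 12.]
diff [299, 35, 9, 9, 50] mean now [65. 63. 56.] before [21. 17. 13.]
diff [77, 40, 25, 10, 137] mean now [73. 71. 63.] before [25. 21. 17.]
diff [330, 41, 8, 6, 40] mean now [71. 70. 61.] before [50. 31. 10.]
diff [76, 45, 36, 14, 209] mean now [73. 71. 64.] before [33. 32. 30.]
diff [311, 46, 17, 7, 71] mean now [14. 15. 14.] before [68. 66. 58.]
diff [318, 54, 8, 9, 59] mean now [10. 13. 12.] before [63. 61. 54.]
diff [112, 63, 26, 24, 309] mean now [73. 71. 63.] before [16. 16. 17.]
diff [74, 73, 18, 6, 62] mean now [72. 70. 62.] before [11. 11. 13.]
diff [75, 76, 36, 21, 260] mean now [74. 72. 64.] before [19. 17. 13.]
diff [132, 174, 131, 124, 3549] mean now [139. 130. 121.] before [89. 82. 73.]
diff [219, 185, 131, 161, 6654] mean now [92. 86. 79.] before [140. 131. 122.]
diff [366, 195, 11, 11, 93] mean now [127.  97.  33.] before [90. 88. 85.]
diff [104, 202, 16, 12, 94] mean now [143. 133. 125.] before [93. 86. 80.]
diff [366, 208, 9, 10, 65] mean now [86. 66. 25.] before [57. 58. 57.]
diff [177, 211, 12, 8, 60] mean now [149. 151. 146.] before [99. 99. 92.]
diff [278, 252, 26, 28, 438] mean now [75. 73. 71.] before [124. 122. 118.]
```

The sleeve is back at its starting pixel, within 0.1 px. The bystanders match in place to within 1 px: the differences come from the robot's shadow, which now falls across the jar. The robot touches nothing, so I'll hand in.

```bash
python3 -c "
from bench import manip
print(manip.current_clock(), manip.hand_in())"
```

```text
the job is handed in; nothing more can be done
40.925 None
```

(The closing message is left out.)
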